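# Clamp a walnut block in the screw vise and drop the presser foot on it

### The arm

A 6-joint arm with a two-finger parallel gripper is mounted at the origin on the work surface. World frame = base frame: x ahead of the robot, y to its left, z up, the work surface at z = 0. Lengths are in m, angles in rad, forces in N, time in s.
With the tool pointing down it reaches from about 0.425 to 0.95 m from the base axis. Payload 3.5 kg.
Tool frame: the origin (TCP) lies midway between the tips of the shut fingers; the grasp point (between the pads) lies 19 mm behind it; z points along the fingers, y is the line along which they close (so a half turn about z gives the same grasp; the last joint's range is limited). The gripper opens to 85 mm and grips with 20 to 120 N. Pads are 22 mm wide; open, the fingers measure 114 mm over their backs; the gripper's body (76 mm by 85 mm) begins 54 mm behind the grasp point. The pads swing forward as they close: fully open they stand 13 mm farther back than shut.
Start: joints at [1.102, 0.286, 1.577, -0, 1.279, -0.15], TCP at [0.212, 0.641, 0.196] pointing down, gripper open.
Joint ranges: [-2.77, 2.77], [-0.9, 2.22], [0.21, 2.48], [-1.53, 4.67], [0.24, 2.81], [-2.84, 2.84]. Speed limits (rad/s): [2.79, 2.79, 3.14, 3.14, 3.14, 3.14].

### API

Orientations are given as a unit quaternion [x, y, z, w].
In Python, from plant import ctrl gives the robot as it stands.
- The arm moves only by the tool move_arm, never from a script. Its argument "plan" is a list of rows, each an object of numbers: "x", "y", "z": the shift along the tool's x, y, z in m; "yaw": the turn about the tool's z in rad; "fingers": the closure, from 0 (fully open) to 1 (shut). In form: [{"x": .., "y": .., "z": .., "yaw": .., "fingers": ..}, ...]. A call has 1 to 5 rows; each row is the pose to reach, as a shift and turn from the pose commanded when the call began, along the tool's axes at that moment; what a row does not reach only later rows make up. A row lasts 1/10 s, in which the tool goes at most 50 mm and 8.59 degrees, less where a joint would pass 70% of its speed; a pose out of reach is approached as far as the arm can. A call with a gripper value outside its range is refused whole. The fingers move at their own pace and stop on an object; "force" is the grip in N (left out, the last holds). Time passes only in rows, so rows that repeat a pose let the fingers close. It gives the time, the measured TCP pose, the force, the opening and the grip force at its end, in the units of the state.
- ctrl.get_state(): the state, without advancing time (a new reading comes with each control period).
- ctrl.read_camera(name): name is "scene" or "top" or "wrist"; returns the picture (400x640x3 uint8, red, green, blue); there is no depth.
- ctrl.camera_model(name): a dict with "intrinsics" (3x3 intrinsics, pixels), "cam_to_world" (4x4, takes a point from camera to world coordinates); the wrist camera has in their place "tool_from_camera" (4x4, takes a point from camera to tool coordinates, whose origin is the TCP and whose axes are the flange's). Camera axes: x right, y up, looking along -z (the intrinsics and any distortion apply to the point x, -y, -z); pixel columns grow to the right and rows downward; lengths in m; the calibration is good to about 2 mm. A picture is of the moment at which its call begins: read the wrist's pose just before it. camera_model takes no time and is no camera call.
- ctrl.sign_off(): hands the job in; it is judged then, once.
The state is a dict: "time": time; "qpos": joint angles; "dq": joint speeds; "joint_efforts": joint torques, N m; "eef_pos": TCP position; "tcp_rot": TCP orientation; "contact_force": force on the tool from outside, world axes, zero at the start; "wrist_torque": the same for the moment, N m; "opening": opening from 0.0 (shut) to 1.0 (fully open); "finger_force": force on a finger pad.
Only numpy, scipy, OpenCV 4.12 (cv2) and the standard library are available. Lean on these libraries where they do the work, as an engineer would, in place of code of your own. Each camera call takes 0.05 s, during which the arm holds its last target. There are 200 camera calls.

### The job

Stand the loose walnut block upright on the bed of the screw vise, between the jaws and lengthwise along them, its middle at the middle of the jaws. Then turn the crank clockwise until the sprung jaw pad holds the block against the fixed jaw with the pad pushed about halfway back into its travel, never bottomed out, and after that swing the presser lever down until its rubber foot rests on the block. Leave the filter shell, lens cap and screwdriver that lie about on the table where they are.

Things in the scene. Friction and masses are not known exactly. Their poses are not given: they have to be found in the camera images.
- vise: Grey screw vise fixed to the table. Origin on the table under the middle of the jaw gap; y is the clamping direction (crank at -y, fixed jaw at +y), x points to the presser head, z up. Bed 110 x 205 mm, 50 mm tall; jaws 100 mm long (x), tops 86 mm above the table. Screw bracket at y -115 to -135 mm, 95 mm tall. Head post at x 84 to 110 mm, 154 mm tall. Fixed jaw's face at y = +32 mm.
- seat (a point): Middle of the bed's top between the jaws, 50 mm above the table, axes as the vise. The block's underside middle belongs at its x = 0; clamped, it is at y = +14 mm. The moving pad's face is at y = -32 mm + jaw travel - pad travel; jaw travel is 20 mm per crank turn from crank 0 (3.183 mm per rad).
- crank_axis (a point): Point on the crank's horizontal turning axis (along the vise's y), 70 mm above the table, level with the middle of the handle sleeve (vise y = -190 mm).
- crank_handle (a point): Middle of the crank handle: a black sleeve 18 mm thick and 55 mm long lying along the vise's y, 35 mm from the turning axis, that spins freely on its pin. It can be pinched from above anywhere on its circle. The 8 mm thick crank arm is at its vise-ward end, 36 mm from the sleeve's middle.
- crank (a joint): Crank angle, rad, 0 to 15; grows clockwise seen from the handle end looking at the vise (right-handed about the vise's +y) and closes the jaw. At 0 and each full turn the handle is straight above the axis, at 1.57 on the vise's +x side. Takes about 2 to 4 N at the handle; stays where it is left. Starts at 0 to 4.5.
- pad (a joint): How far the sprung aluminium jaw pad (100 x 12 x 33 mm) has been pushed back towards the moving jaw behind it, m: 0 free (16 mm gap seen behind it), 0.016 bottomed out; 0.008 is halfway. Springs with 2 N at 0 and 0.7 N per mm more.
- lever (a joint): Presser lever angle, rad: 0 when the arm is level and its foot is at the height of the block's top (120 mm above the table); grows as it is raised, 1.45 to 1.7 (upright) at the start. Stiff: it stays where it is left; 1 to 3 N at the ball move it.
- lever_pivot (a point): Middle of the lever's hinge axis (parallel to the vise's y), on top of the head, 140 mm above the table, at x = +95, y = +14 mm of the vise.
- lever_ball (a point): Centre of the black ball, 24 mm in diameter, at the free end of the presser lever, a 12 mm steel rod. With the lever at 0 it is 130 mm to the vise's -x side of the pivot and 35 mm above it; it turns about the pivot from there.
- presser_foot: Rubber foot under the lever arm, 24 mm in diameter, 95 mm from the pivot; origin at the centre of its underside. With the lever down it is over the middle of the clamped block (x = 0, y = +14 mm of the vise).
- block: Loose dark walnut block, 90 mm long (its x), 36 mm wide (y), 70 mm tall (z), with a notch 16 mm long and 20 mm deep cut out of the top of its +x end. Origin at the centre of its underside. 0.11 to 0.21 kg. Either end may face the presser head.
- filter4: Bystander: round filter in a slim grey plastic shell, 78 mm across, 12 mm thick, lying on the table on the robot's side.
- lens_cap: Bystander: black rubber lens cap, 72 mm across, 17 mm thick, on the table between robot and vise.
- screwdriver: Bystander: screwdriver, 170 mm long, on the table left of the block.
Things that resemble listed ones, but are neither listed nor needed, are in the scene too. Several things look just like the block: the one meant starts farthest to the robot's left.

How it is judged:
On the way, in this order (a step that is already met when the one before it is completed fails the run):
1. the block stands on the bed between the jaws, along them, with the lever still raised (x of block in the frame of seat between -0.02 and 0.02 m and z of block in the frame of seat between -0.003 and 0.004 m and angle between the x axis of block and the x axis of seat, either way round below 0.12 rad and angle between block's own z axis and vertical below 0.08 rad and y of block in the frame of seat between -0.018 and 0.018 m and value of joint lever above 0.8 rad and linear speed of block below 0.02 m/s), for 0.2 s.
2. the pad is pushed 3 to 13 mm back and holds the block against the fixed jaw, lever still raised (x of block in the frame of seat between -0.02 and 0.02 m and z of block in the frame of seat between -0.003 and 0.004 m and angle between the x axis of block and the x axis of seat, either way round below 0.12 rad and angle between block's own z axis and vertical below 0.08 rad and value of joint pad between 0.003 and 0.013 m and y of block in the frame of seat between 0.01 and 0.018 m and value of joint lever above 0.6 rad), for 0.3 s.
3. the lever is down and its foot presses on the block (value of joint lever below 0.06 rad and contact force between presser_foot and block above 0.1 N), for 0.2 s.
At the end, for the whole second after the job is handed in: Block upright at rest on the bed (4 mm), along the jaws (0.12 rad), its middle within 20 mm of theirs and against the fixed jaw (4 mm); pad pushed back 3 to 13 mm; lever below 0.06 rad, foot touching the block (over 0.1 N) (all of step 3 and x of block in the frame of seat between -0.02 and 0.02 m and z of block in the frame of seat between -0.003 and 0.004 m and angle between the x axis of block and the x axis of seat, either way round below 0.12 rad and angle between block's own z axis and vertical below 0.08 rad and value of joint pad between 0.003 and 0.013 m and y of block in the frame of seat between 0.01 and 0.018 m and linear speed of block below 0.01 m/s).
It fails at once if the jaw pad is bottomed out (pushed back more than 15.2 mm) (value of joint pad above 0.0152 m).
It fails at once if the filter shell, lens cap or screwdriver is moved more than 30 mm (distance of any of filter4, lens_cap, screwdriver from where it was at the start of the episode above 0.03 m).
It also fails if it takes over 72 s, if anything falls off the work surface, if the arm or the gripper's body presses on something with over 40 N, if the wrist force passes 120 N, or if a joint passes its speed limit or range.

## Working session

There is one attempt and no reset: what is moved stays moved. The work goes in short steps, Python scripts to look and compute and a tool call to move; the robot and the scene stay as the last step left them, time stands still between calls to the robot, and variables do not carry over. Pictures are saved under pics/ and viewed, at most 10 in all, crops included, and the job is handed in when it is done.

Besides the shell and the picture viewer there is one more tool, called as name(argument=value, ...) on one line, values as JSON. move_arm: Moves the arm, as the interface text tells. Its arguments: {"type":"object","properties":{"plan":{"type":"array"},"force":{"type":"number"}},"required":["plan"]}

```bash
mkdir -p pics; ls; python3 - <<'E'
from plant import ctrl
import cv2,numpy as np
s=ctrl.get_state();print({k:np.round(v,3).tolist() for k,v in s.items()})
ims=[]
for n in ["scene","top"]:
    m=ctrl.camera_model(n);print(n,{k:np.round(v,4).tolist() if not isinstance(v,str) else v for k,v in m.items()})
    im=ctrl.read_camera(n);cv2.imwrite(f"pics/{n}0.png",im[:,:,::-1])
m=ctrl.camera_model("wrist");print(m)
E
```

```text
pics
{'time': 0.0, 'qpos': [1.102, 0.287, 1.578, 0.0, 1.279, -0.15], 'dq': [-0.0, 0.001, 0.0, -0.0, -0.0, 0.001], 'joint_efforts': [-0.002, -40.598, -29.262, -0.0, 0.006, 0.0], 'eef_pos': [0.211, 0.64, 0.194], 'tcp_rot': [0.159, 0.987, -0.001, -0.0], 'contact_force': [0.091, 0.311, 1.139], 'wrist_torque': [0.001, 0.012, 0.021], 'finger_force': 0.0, 'opening': 1.002}
scene {'intrinsics': [[453.6462, 0.0, 313.7062], [0.0, 453.6462, 200.0517], [0.0, 0.0, 1.0]], 'cam_to_world': [[-0.177, -0.6834, 0.7083, 1.2638], [0.9842, -0.1171, 0.1329, 0.2358], [-0.0079, 0.7206, 0.6933, 0.872], [0.0, 0.0, 0.0, 1.0]]}
top {'intrinsics': [[449.4384, 0.0, 325.3005], [0.0, 449.4384, 200.4774], [0.0, 0.0, 1.0]], 'cam_to_world': [[-0.0032, 0.9841, -0.1776, 0.2799], [-0.9999, -0.0049, -0.0096, 0.0966], [-0.0103, 0.1776, 0.984, 1.3958], [0.0, 0.0, 0.0, 1.0]]}
{'intrinsics': array([[337.70767383,   0.        , 320.60028158],
       [  0.        , 337.70767383, 195.00476814],
       [  0.        ,   0.        ,   1.        ]]), 'tool_from_camera': array([[ 1.36408004e-04,  9.54732407e-01,  2.97465986e-01,
         7.57555283e-02],
       [ 9.99999321e-01, -4.74548918e-04,  1.06452279e-03,
        -5.31186557e-04],
       [ 1.15749656e-03,  2.97465638e-01, -9.54731823e-01,
        -1.77451347e-01],
       [ 0.00000000e+00,  0.00000000e+00,  0.00000000e+00,
         1.00000000e+00]])}
```

View pics/scene0.png

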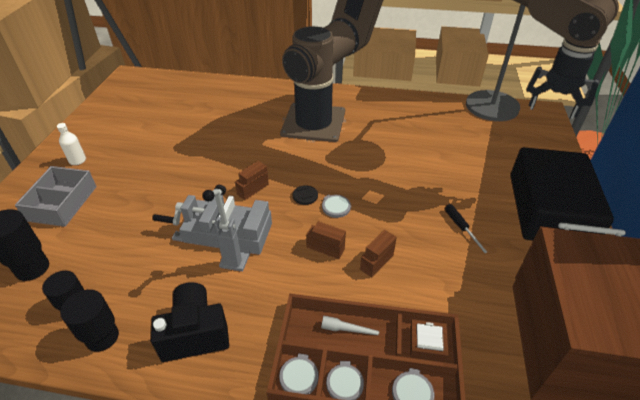

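View pics/top0.png

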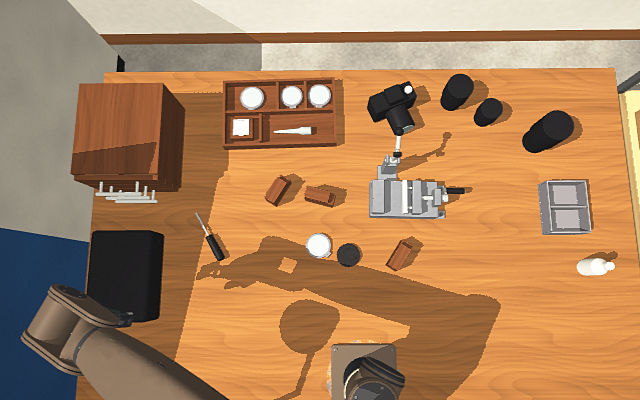

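The scene picture shows the vise at about (225,225) with its crank at (165,218), and the top picture shows it at (408,197). Block candidates:
- A: top (278,190), scene (378,252)
- B: top (320,196), scene (326,238)
- C: top (400,254), scene (252,180)

Image left in the top view is robot-left (+y), so A is the one meant. I'll check it in a close crop.

```bash
python3 - <<'E'
import cv2
t=cv2.imread("pics/top0.png");s=cv2.imread("pics/scene0.png")
cv2.imwrite("pics/topc.png",cv2.resize(t[130:280,255:475],None,fx=3.6,fy=3.6,interpolation=cv2.INTER_CUBIC))
cv2.imwrite("pics/scenec.png",cv2.resize(s[165:285,145:410],None,fx=3,fy=3,interpolation=cv2.INTER_CUBIC))
E
```

```text
(no output)
```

View pics/topc.png

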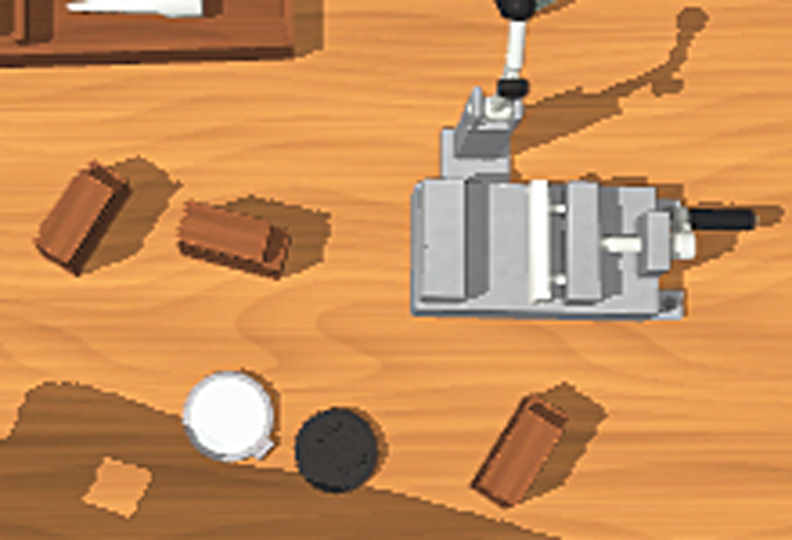

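View pics/scenec.png

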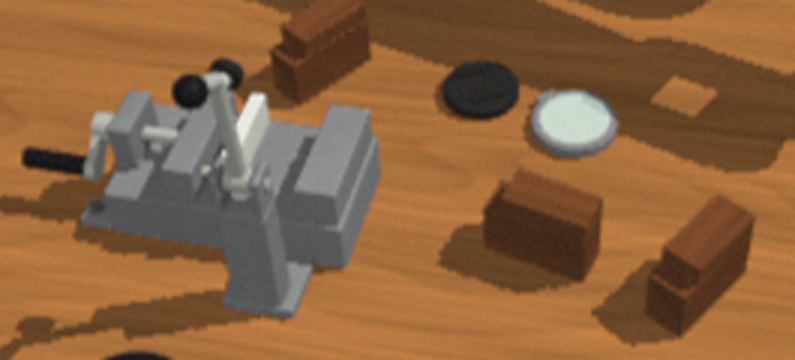

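The crop shows A at (82,218), upright, with its notch at the far (+x) end at (110,175). It is the leftmost block. The vise's fixed jaw is at (443,240), the white pad at (539,240) and the crank sleeve at (722,218). Next I'll get rough positions.

```bash
cat > h.py <<'E'
import numpy as np,cv2
from scipy.spatial.transform import Rotation as R
from plant import ctrl
def cam(name,state=None):
    m=ctrl.camera_model(name);K=np.array(m["intrinsics"])
    if name!="wrist": return K,np.array(m["cam_to_world"])
    T=np.eye(4);T[:3,:3]=R.from_quat(state["tcp_rot"]).as_matrix();T[:3,3]=state["eef_pos"]
    return K,T@np.array(m["tool_from_camera"])
def onplane(c,px,z):
    K,T=c;u,v=px
    d=T[:3,:3]@np.array([(u-K[0,2])/K[0,0],-(v-K[1,2])/K[1,1],-1])
    o=T[:3,3];return o+d*(z-o[2])/d[2]
def project(c,p):
    K,T=c;q=T[:3,:3].T@(np.asarray(p)-T[:3,3])
    return np.array([K[0,0]*q[0]/-q[2]+K[0,2],-K[1,1]*q[1]/-q[2]+K[1,2]])
def pose():
    s=ctrl.get_state();M=R.from_quat(s["tcp_rot"]).as_matrix()
    return s,M,np.degrees(np.arctan2(M[1,0],M[0,0]))
def shift(target,yaw_deg=None):
    "tool-axis shift and yaw to reach a world TCP and tool-x heading"
    s,M,a=pose();d=M.T@(np.asarray(target)-s["eef_pos"])
    y=None if yaw_deg is None else -np.radians((yaw_deg-a+180)%360-180)
    return np.round(d,4),y,round(a,2)
E
python3 - <<'E'
from h import *
c=cam("top")
f=lambda u,v,z:np.round(onplane(c,(255+u/3.6,130+v/3.6),z)[:3],3).tolist()
for n,p in dict(Alow=(57,252,.07),Ahi=(103,172,.06),jawL0=(466,180,.086),jawL1=(466,300,.086),jawR0=(420,180,.086),jawR1=(420,298,.086),pad0=(530,180,.083),pad1=(530,300,.083),h0=(690,218,.07),h1=(754,218,.07),hh0=(690,218,.1),hh1=(754,218,.1)).items(): print(n,f(*p))
E
```

```text
Alow [0.522, 0.273, 0.07]
Ahi [0.592, 0.237, 0.06]
jawL0 [0.578, -0.067, 0.086]
jawL1 [0.477, -0.065, 0.086]
jawR0 [0.578, -0.029, 0.086]
jawR1 [0.479, -0.027, 0.086]
pad0 [0.578, -0.121, 0.083]
pad1 [0.477, -0.117, 0.083]
h0 [0.548, -0.255, 0.07]
h1 [0.547, -0.308, 0.07]
hh0 [0.542, -0.247, 0.1]
hh1 [0.541, -0.299, 0.1]
```

move_arm(plan=[{"x":-0.04,"y":-0.023},{"x":-0.08,"y":-0.046},{"x":-0.12,"y":-0.069},{"x":-0.16,"y":-0.092},{"x":-0.2,"y":-0.115}])

```text
validation failed for argument at $.pl...
```

move_arm(plan=[{"x":-0.04,"y":-0.023},{"x":-0.08,"y":-0.046},{"x":-0.12,"y":-0.069},{"x":-0.16,"y":-0.092},{"x":-0.2,"y":-0.115}])

```text
validation failed for argument at $.pl...
```

move_arm(plan=[{"x":-0.025,"y":-0.014,"yaw":0.075},{"x":-0.05,"y":-0.028,"yaw":0.15},{"x":-0.05,"y":-0.028,"yaw":0.15},{"x":-0.05,"y":-0.028,"yaw":0.15}])

```text
validation failed for argument at $.pl...
```

move_arm(plan=[{"x":-0.04,"y":-0.023,"z":0,"yaw":0,"fingers":0},{"x":-0.08,"y":-0.046,"z":0,"yaw":0,"fingers":0},{"x":-0.12,"y":-0.069,"z":0,"yaw":0,"fingers":0},{"x":-0.16,"y":-0.092,"z":0,"yaw":0,"fingers":0},{"x":-0.2,"y":-0.115,"z":0,"yaw":0,"fingers":0}])

```text
time: 0.6
eef_pos: [0.366, 0.4674, 0.195]
tcp_rot: [0.159, 0.987, -0.0, -0.0]
contact_force: [0.6, 1.0, 0.5]
opening: 1.0
finger_force: 0.0
```

move_arm(plan=[{"x":-0.04,"y":-0.023,"z":0,"yaw":0,"fingers":0},{"x":-0.08,"y":-0.046,"z":0,"yaw":0,"fingers":0},{"x":-0.12,"y":-0.069,"z":0,"yaw":0,"fingers":0},{"x":-0.16,"y":-0.092,"z":0,"yaw":0,"fingers":0},{"x":-0.2,"y":-0.115,"z":0,"yaw":0,"fingers":0}])

```text
time: 1.1
eef_pos: [0.5199, 0.2955, 0.195]
tcp_rot: [0.159, 0.987, -0.0, -0.0]
contact_force: [0.8, 1.4, 0.1]
opening: 1.004
finger_force: 0.0
```

move_arm(plan=[{"x":-0.025,"y":-0.014,"z":0,"yaw":0.075,"fingers":0},{"x":-0.05,"y":-0.028,"z":0,"yaw":0.15,"fingers":0},{"x":-0.05,"y":-0.028,"z":0,"yaw":0.15,"fingers":0},{"x":-0.05,"y":-0.028,"z":0,"yaw":0.15,"fingers":0}])

```text
time: 1.5
eef_pos: [0.5577, 0.2546, 0.1948]
tcp_rot: [0.233, 0.973, -0.0, -0.001]
contact_force: [0.7, -0.7, 0.5]
opening: 0.995
finger_force: 0.0
```

```bash
python3 - <<'E'
from h import *
s,M,a=pose();print(a)
im=ctrl.read_camera("wrist");cv2.imwrite("pics/w1.png",im[:,:,::-1])
E
```

```text
153.1085067709058
```

View pics/w1.png

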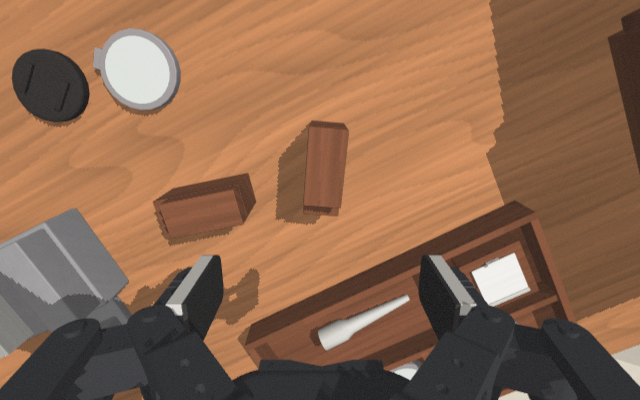

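The wrist view shows A at about (325,168), almost aligned with the tool: near edge (309,127)-(348,129), notch end (305,208)-(340,214). Now I'll measure its top face.

```bash
python3 - <<'E'
from h import *
im=cv2.imread("pics/w1.png");c0=(270,105);g=im[105:235,270:370]
for v in (112,122,135,150,165,180,195,203,209,214,218):
    print(v,[int(x) for x in im[v,294:360:3,2]])
print([int(x) for x in im[112:226:2,325,2]])
E
```

```text
112 [194, 190, 188, 191, 206, 206, 210, 215, 212, 209, 200, 201, 192, 191, 200, 204, 207, 209, 207, 206, 199, 202]
122 [214, 216, 214, 205, 202, 171, 103, 103, 105, 103, 106, 114, 132, 147, 158, 168, 173, 187, 185, 188, 198, 193]
135 [192, 178, 139, 135, 136, 147, 144, 131, 135, 149, 148, 142, 142, 132, 126, 132, 136, 139, 142, 194, 195, 185]
150 [122, 122, 122, 118, 126, 146, 141, 131, 137, 147, 146, 145, 139, 133, 126, 132, 143, 134, 193, 185, 184, 184]
165 [131, 130, 125, 124, 119, 147, 136, 136, 138, 143, 144, 146, 137, 132, 132, 136, 138, 153, 193, 197, 198, 196]
180 [119, 124, 124, 124, 139, 143, 138, 138, 139, 145, 150, 141, 133, 131, 133, 131, 139, 190, 197, 194, 188, 192]
195 [128, 124, 122, 108, 145, 141, 141, 141, 137, 149, 146, 140, 134, 134, 136, 132, 174, 195, 199, 199, 198, 193]
203 [124, 121, 120, 111, 144, 140, 140, 139, 135, 150, 147, 140, 134, 133, 136, 129, 196, 200, 196, 201, 202, 202]
209 [116, 117, 123, 100, 111, 102, 88, 86, 86, 89, 89, 86, 82, 138, 133, 196, 200, 199, 196, 203, 209, 207]
214 [124, 134, 135, 127, 120, 124, 129, 123, 120, 134, 137, 127, 133, 135, 134, 194, 197, 204, 206, 213, 213, 209]
218 [131, 129, 127, 131, 130, 132, 136, 137, 133, 204, 202, 199, 199, 194, 190, 205, 211, 213, 208, 199, 192, 192]
[199, 194, 187, 201, 200, 108, 96, 99, 137, 143, 146, 143, 146, 144, 142, 143, 145, 143, 143, 140, 147, 144, 144, 146, 145, 145, 145, 147, 147, 148, 148, 148, 147, 150, 149, 148, 148, 146, 144, 146, 145, 146, 145, 144, 143, 142, 143, 124, 88, 87, 104, 130, 201, 201, 201, 197, 190]
```

```bash
python3 - <<'E'
from h import *
s,M,a=pose();c=cam("wrist",s)
f=lambda u,v:onplane(c,(u,v),.07)[:2]
L0,L1,R0,R1=f(308,135),f(305.2,195),f(349.5,135),f(341.5,195)
for p,q in((L0,L1),(R0,R1)): print(np.degrees(np.arctan2(*(q-p)[::-1])))
n,fr=f(328,127),f(324,206)
print("width",np.linalg.norm(R0-L0),np.linalg.norm(R1-L1),"len74",np.linalg.norm(n-fr))
ax=(fr-n)/np.linalg.norm(fr-n);ctr=n+ax*.045;h=np.degrees(np.arctan2(ax[1],ax[0]));print(n,fr,ctr,h)
L=(L0+L1)/2;mid=(L0+L1+R0+R1)/4;print("lateral off",np.cross(ax,mid-n))
print(shift([*ctr,.045],h+180))
E
```

```text
-30.13901153623181
-33.03401971228946
width 0.036888539307896914 0.0340472221412004 len74 0.07384152039408605
[0.52023548 0.28031313] [0.58457715 0.24408167] [0.55944615 0.2582332 ] -29.384312039576983
lateral off -5.416431742652321e-05
(array([-0.0007,  0.0037,  0.15  ]), np.float64(0.04471389511710085), np.float64(153.18))<stdin>:9: DeprecationWarning: Arrays of 2-dimensional vectors are deprecated. Use arrays of 3-dimensional vectors instead. (deprecated in NumPy 2.0)
```

move_arm(plan=[{"x":-0.001,"y":0.004,"z":0.03,"yaw":0.07,"fingers":0.3},{"x":-0.001,"y":0.004,"z":0.065,"yaw":0.07,"fingers":0.3},{"x":-0.001,"y":0.004,"z":0.1,"yaw":0.07,"fingers":0.3},{"x":-0.001,"y":0.004,"z":0.13,"yaw":0.07,"fingers":0.3},{"x":-0.001,"y":0.004,"z":0.149,"yaw":0.07,"fingers":0.3}], force=50)

```text
time: 2.05
eef_pos: [0.5577, 0.259, 0.0434]
tcp_rot: [0.265, 0.964, -0.001, -0.002]
contact_force: [-0.1, -1.0, -0.6]
opening: 0.697
finger_force: 0.0
```

move_arm(plan=[{"x":0,"y":0,"z":0,"yaw":0,"fingers":0.3},{"x":0,"y":0,"z":0,"yaw":0,"fingers":1},{"x":0,"y":0,"z":0,"yaw":0,"fingers":1},{"x":0,"y":0,"z":0,"yaw":0,"fingers":1},{"x":0,"y":0,"z":0,"yaw":0,"fingers":1}])

```text
time: 2.55
eef_pos: [0.5615, 0.2584, 0.048]
tcp_rot: [0.266, 0.964, 0.001, 0.001]
contact_force: [-0.2, 0.3, -0.5]
opening: 0.019
finger_force: 0.0
```

```bash
python3 - <<'E'
from h import *
im=ctrl.read_camera("wrist");cv2.imwrite("pics/w2.png",cv2.resize(im[:,:,::-1],(400,250)))
t=ctrl.read_camera("scene")[:,:,::-1];cv2.imwrite("pics/s2.png",t)
cv2.imwrite("pics/both2.png",np.hstack([cv2.resize(im[:,:,::-1],(400,250)),cv2.resize(t[150:300,280:520],(400,250))]))
E
```

```text
(no output)
```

View pics/both2.png

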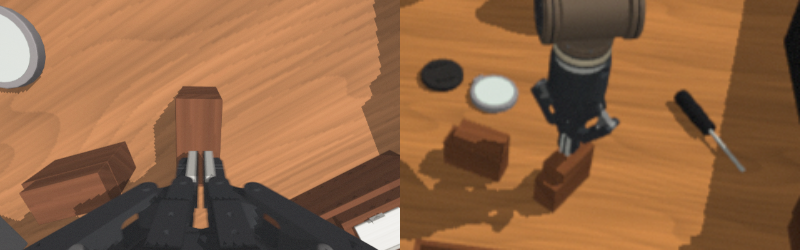

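```bash
python3 - <<'E'
from h import *
s,M,a=pose();c=cam("wrist",s);sc=cam("scene");print(s["eef_pos"],s["opening"],a)
for z in (.048,.07,.1): print(z,project(sc,[.5615,.2584,z]),(project(sc,[.5615,.2584,z])-[280,150])*[400/240,250/150]+[400,0])
for d in (0,-.019): print("tip in wrist(halved)",project(c,s["eef_pos"]+M@[0,0,d])*.625)
f=lambda u,v,z:onplane(c,(u/.625,v/.625),z)[:2].round(4)
print("near edge",f(177,97,.07),f(222,97,.07),"left/right at 140",f(178,140,.07),f(219,140,.07))
E
```

```text
[0.56115668 0.25818082 0.04739501] -0.0006092385164729337 149.1305079736403
0.048 [378.86556819 249.62285458] [564.77594698 166.03809097]
0.07 [379.73683062 243.49615384] [566.22805103 155.82692306]
0.1 [380.96651486 234.84903775] [568.27752476 141.41506291]
tip in wrist(halved) [201.1205054  143.19756241]
tip in wrist(halved) [201.1768862  152.29214114]
near edge [0.5118 0.2667] [0.5289 0.2953] left/right at 140 [0.5411 0.2488] [0.5577 0.2766]
```

```bash
python3 - <<'E'
from h import *
t=cv2.imread("pics/s2.png")
w=ctrl.read_camera("wrist")[:,:,::-1];p=ctrl.read_camera("top")[:,:,::-1]
cv2.imwrite("pics/w2f.png",w)
cv2.imwrite("pics/z2.png",np.hstack([cv2.resize(t[215:285,350:420],(400,400),interpolation=cv2.INTER_CUBIC),cv2.resize(w[120:320,220:420],(400,400))]))
E
```

```text
(no output)
```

View pics/z2.png

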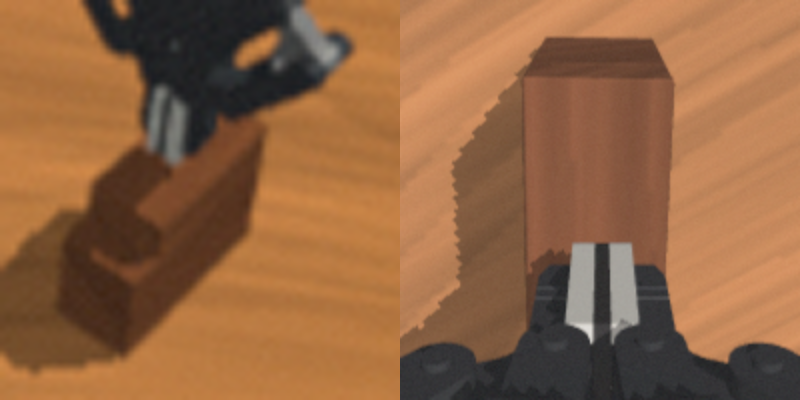

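```bash
python3 - <<'E'
from h import *
m=ctrl.camera_model("wrist");c=(np.array(m["intrinsics"]),np.array(m["tool_from_camera"]))
for x in (-.011,0,.011):
  for z in (-.04,-.03,-.02,-.013,0): print(x,z,"open",project(c,[x,.0425,z]).round(),project(c,[x,-.0425,z]).round(),"shut",project(c,[x,0,z]).round())
E
```

```text
-0.011 -0.04 open [413. 285.] [231. 285.] shut [322. 285.]
-0.011 -0.03 open [408. 274.] [236. 274.] shut [322. 274.]
-0.011 -0.02 open [403. 264.] [240. 264.] shut [322. 264.]
-0.011 -0.013 open [400. 257.] [243. 257.] shut [322. 257.]
-0.011 0 open [395. 247.] [248. 247.] shut [322. 247.]
0 -0.04 open [415. 264.] [229. 264.] shut [322. 264.]
0 -0.03 open [410. 254.] [234. 254.] shut [322. 254.]
0 -0.02 open [405. 245.] [239. 244.] shut [322. 245.]
0 -0.013 open [402. 239.] [242. 239.] shut [322. 239.]
0 0 open [397. 229.] [247. 229.] shut [322. 229.]
0.011 -0.04 open [417. 242.] [227. 242.] shut [322. 242.]
0.011 -0.03 open [412. 233.] [232. 233.] shut [322. 233.]
0.011 -0.02 open [407. 225.] [237. 225.] shut [322. 225.]
0.011 -0.013 open [403. 219.] [240. 219.] shut [322. 219.]
0.011 0 open [398. 211.] [246. 211.] shut [322. 211.]
```

The close crop shows the shut fingertips hanging above the block top at scene (380,243), not beside it. In the wrist view the tips project about 38 mm behind the stated TCP, whether open or shut. So I'll open, go about 40 mm lower and grip again.

move_arm(plan=[{"x":0,"y":0,"z":-0.01,"yaw":0,"fingers":0.3},{"x":0,"y":0,"z":-0.01,"yaw":0,"fingers":0.3},{"x":0,"y":0,"z":-0.01,"yaw":0,"fingers":0.3},{"x":0,"y":0,"z":0.015,"yaw":0,"fingers":0.3},{"x":0,"y":0,"z":0.04,"yaw":0,"fingers":0.3}])

```text
time: 3.25
eef_pos: [0.5618, 0.2584, 0.0072]
tcp_rot: [0.266, 0.964, 0.001, 0.001]
contact_force: [-0.1, -0.3, -0.2]
opening: 0.695
finger_force: 0.0
```

move_arm(plan=[{"x":0,"y":0,"z":0,"yaw":0,"fingers":0.3},{"x":0,"y":0,"z":0,"yaw":0,"fingers":1},{"x":0,"y":0,"z":0,"yaw":0,"fingers":1},{"x":0,"y":0,"z":0,"yaw":0,"fingers":1},{"x":0,"y":0,"z":0,"yaw":0,"fingers":1}])

```text
time: 3.75
eef_pos: [0.5616, 0.2583, 0.0078]
tcp_rot: [0.266, 0.964, 0.001, 0.001]
contact_force: [-0.2, 0.5, 1.9]
opening: 0.413
finger_force: 54.4
```

move_arm(plan=[{"x":0,"y":0,"z":-0.03,"yaw":0,"fingers":1},{"x":0,"y":0,"z":-0.07,"yaw":0,"fingers":1},{"x":0,"y":0,"z":-0.11,"yaw":0,"fingers":1},{"x":0,"y":0,"z":-0.14,"yaw":-0.13,"fingers":1},{"x":0,"y":0,"z":-0.14,"yaw":-0.26,"fingers":1}])

```text
time: 4.25
eef_pos: [0.5645, 0.2592, 0.1539]
tcp_rot: [0.136, 0.991, 0.002, 0.006]
contact_force: [-0.2, -0.3, -1.8]
opening: 0.415
finger_force: 54.4
```

```bash
python3 - <<'E'
from h import *
print(pose()[0]["eef_pos"],pose()[2],shift([.48,.03,.148],179))
E
```

```text
[0.56446341 0.25921164 0.15393474] 164.3341448764028 (array([ 0.0195, -0.2435,  0.0042]), np.float64(-0.25596745952725103), np.float64(164.33))
```

move_arm(plan=[{"x":0.004,"y":-0.048,"z":0,"yaw":-0.13,"fingers":1},{"x":0.008,"y":-0.097,"z":0,"yaw":-0.255,"fingers":1},{"x":0.012,"y":-0.146,"z":0,"yaw":-0.255,"fingers":1},{"x":0.016,"y":-0.195,"z":0,"yaw":-0.255,"fingers":1},{"x":0.02,"y":-0.24,"z":0,"yaw":-0.255,"fingers":1}])

```text
time: 4.75
eef_pos: [0.4744, 0.0313, 0.1468]
tcp_rot: [0.012, 1.0, -0.0, 0.0]
contact_force: [0.4, -0.2, -1.8]
opening: 0.412
finger_force: 54.3
```

move_arm(plan=[{"x":0,"y":0,"z":0,"yaw":0,"fingers":1},{"x":0,"y":0,"z":0,"yaw":0,"fingers":1}])

```text
time: 4.95
eef_pos: [0.4753, 0.032, 0.147]
tcp_rot: [0.013, 1.0, 0.0, 0.001]
contact_force: [-0.0, -0.4, -1.5]
opening: 0.411
finger_force: 54.4
```

```bash
python3 - <<'E'
from h import *
s,M,a=pose();print(s["eef_pos"],a,s["opening"])
np.savez("v.npz",T=cam("wrist",s)[1])
im=ctrl.read_camera("wrist");cv2.imwrite("pics/w3.png",im[:,:,::-1])
E
```

```text
[0.47531338 0.03201873 0.14698578] 178.48317555144948 0.41115732524336485
```

View pics/w3.png

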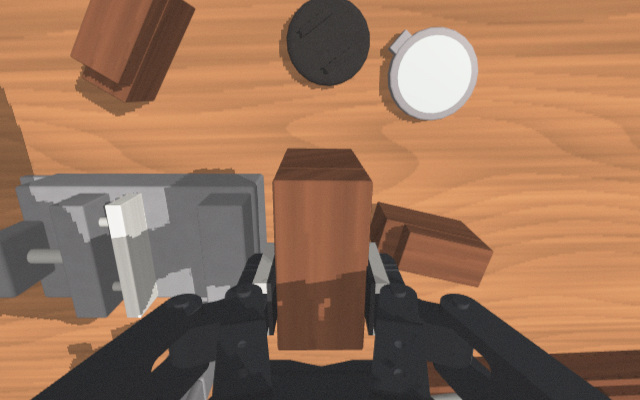

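The wrist view shows the held block at (322,260), with the fixed jaw left of it: its top is about (198-253, 204-270) and its face edge is near col 200. The white pad top runs from (108,207) to (155,310). I'll read the edges numerically.

```bash
python3 - <<'E'
import cv2,numpy as np
g=cv2.GaussianBlur(cv2.cvtColor(cv2.imread("pics/w3.png"),cv2.COLOR_BGR2GRAY),(1,3),0)
for v in (215,228,240,252,264): print(v,[int(x) for x in g[v,90:272:2]])
for u in (215,225,235): print(u,[int(x) for x in g[168:216,u]])
for u in (115,120): print(u,[int(x) for x in g[190:250:1,u]])
for u in (134,140): print(u,[int(x) for x in g[290:325,u]])
E
```

```text
215 [119, 120, 120, 121, 123, 119, 118, 115, 128, 243, 244, 243, 243, 243, 244, 245, 223, 198, 199, 199, 201, 197, 197, 194, 199, 194, 198, 206, 170, 169, 168, 167, 168, 168, 169, 170, 171, 171, 170, 155, 113, 112, 112, 115, 113, 114, 112, 112, 114, 114, 111, 112, 111, 110, 108, 114, 114, 115, 115, 112, 114, 113, 114, 115, 115, 114, 114, 114, 115, 116, 112, 113, 114, 113, 111, 111, 99, 80, 82, 80, 82, 106, 110, 89, 104, 125, 124, 121, 157, 160, 161]
228 [119, 118, 119, 118, 120, 122, 121, 119, 120, 91, 242, 244, 243, 243, 243, 243, 245, 238, 199, 200, 201, 202, 199, 198, 196, 199, 196, 199, 196, 148, 150, 169, 147, 134, 118, 115, 112, 113, 112, 112, 114, 112, 111, 114, 113, 115, 114, 114, 115, 116, 114, 116, 114, 113, 112, 111, 112, 113, 115, 115, 113, 115, 116, 115, 113, 117, 115, 113, 114, 113, 113, 115, 115, 111, 113, 112, 108, 85, 80, 80, 80, 83, 109, 100, 83, 125, 125, 124, 150, 161, 161]
240 [103, 80, 81, 79, 79, 79, 78, 78, 79, 80, 79, 176, 186, 183, 180, 181, 182, 189, 166, 127, 127, 126, 129, 128, 126, 126, 128, 124, 127, 128, 113, 112, 110, 110, 109, 111, 112, 112, 113, 112
[... 2056 characters left out ...]
5, 186, 186, 186, 186, 185, 185, 185, 184]
120 [172, 173, 173, 173, 172, 171, 171, 172, 173, 173, 174, 175, 176, 178, 188, 210, 230, 240, 244, 245, 245, 245, 245, 245, 245, 245, 245, 245, 245, 245, 245, 245, 244, 244, 244, 244, 244, 244, 243, 243, 244, 243, 243, 244, 244, 242, 229, 205, 187, 181, 181, 181, 182, 182, 182, 181, 180, 179, 180, 181]
134 [192, 193, 193, 193, 192, 190, 189, 188, 188, 189, 188, 187, 187, 187, 186, 186, 186, 185, 185, 185, 183, 182, 182, 183, 183, 184, 183, 175, 168, 166, 162, 149, 125, 96, 69]
140 [130, 129, 129, 129, 128, 128, 128, 128, 128, 129, 128, 127, 128, 129, 129, 129, 129, 131, 132, 133, 133, 134, 140, 152, 180, 219, 238, 219, 176, 120, 64, 40, 40, 43, 44]
```

```bash
python3 - <<'E'
from h import *
T=np.load("v.npz")["T"];c=(cam("top")[0]*0+np.array(ctrl.camera_model("wrist")["intrinsics"]),T)
g=cv2.cvtColor(cv2.imread("pics/w3.png"),cv2.COLOR_BGR2GRAY)
for v in (196,199,202): print(v,[int(x) for x in g[v,186:270:2]])
f=lambda u,v,z:onplane(c,(u,v),z)[:2].round(4)
print("jaw near edge",f(205,205.3,.086),f(240,205.3,.086),"at z05",f(215,193,.05),f(235,193,.05))
print("bed near",f(215,186.5,.05),f(235,186.5,.05))
print("jaw back edge",f(243,228,.086),f(244.7,264,.086))
print("pad face",f(123,215,.085),f(131.3,264,.085), "pad back",f(107,215,.085),f(116.5,264,.085))
print("pad near",f(115,205.4,.085),f(120,205.4,.085))
print(ctrl.get_state()["eef_pos"],"block near edge z",f(275,180,.139+.07-.0),f(371,180,.209))
E
```

```text
196 [111, 111, 111, 109, 111, 109, 110, 110, 110, 112, 107, 90, 89, 88, 91, 91, 91, 92, 88, 88, 89, 90, 91, 89, 90, 89, 91, 89, 89, 91, 89, 87, 82, 109, 99, 84, 122, 123, 124, 134, 158, 159]
199 [111, 111, 111, 112, 111, 109, 111, 114, 112, 96, 90, 93, 91, 88, 90, 90, 88, 88, 90, 92, 88, 87, 88, 92, 91, 90, 91, 93, 91, 91, 88, 79, 82, 111, 100, 80, 120, 123, 121, 133, 157, 155]
202 [110, 114, 112, 112, 111, 111, 112, 101, 88, 91, 90, 91, 89, 90, 93, 89, 93, 91, 93, 92, 91, 90, 91, 90, 91, 92, 92, 93, 91, 87, 83, 83, 80, 110, 103, 80, 118, 120, 122, 126, 160, 163]
jaw near edge [ 0.4795 -0.0553] [ 0.4801 -0.0291] at z05 [ 0.4808 -0.0587] [ 0.4812 -0.0417]
bed near [ 0.475  -0.0581] [ 0.4755 -0.0412]
jaw back edge [ 0.4985 -0.0286] [ 0.5292 -0.0302]
pad face [ 0.4859 -0.1187] [ 0.5274 -0.1205] pad back [ 0.4856 -0.1308] [ 0.5271 -0.1322]
pad near [ 0.4781 -0.1232] [ 0.4782 -0.1194]
[0.47560268 0.03279651 0.14695656] block near edge z [0.4293 0.0165] [0.4301 0.0503]
```

move_arm(plan=[{"x":-0.014,"y":-0.031,"z":0,"yaw":0.012,"fingers":1},{"x":-0.028,"y":-0.062,"z":0,"yaw":0.012,"fingers":1},{"x":-0.043,"y":-0.093,"z":0,"yaw":0.012,"fingers":1},{"x":-0.0567,"y":-0.123,"z":0,"yaw":0.012,"fingers":1},{"x":-0.0567,"y":-0.123,"z":0,"yaw":0.012,"fingers":1}])

```text
time: 5.5
eef_pos: [0.5314, -0.0934, 0.1469]
tcp_rot: [0.018, 1.0, -0.001, 0.001]
contact_force: [-0.1, 0.5, -1.8]
opening: 0.414
finger_force: 54.2
```

move_arm(plan=[{"x":0,"y":0,"z":0,"yaw":0,"fingers":1},{"x":0,"y":0,"z":0,"yaw":0,"fingers":1}])

```text
time: 5.7
eef_pos: [0.5291, -0.0899, 0.1462]
tcp_rot: [0.017, 1.0, 0.0, -0.0]
contact_force: [-0.5, -0.5, -1.1]
opening: 0.412
finger_force: 54.2
```

```bash
python3 - <<'E'
from h import *
print(pose()[0]["eef_pos"],shift([.529,-.0915,.0585],177.8))
E
```

```text
[ 0.52906941 -0.08989845  0.14618782] (array([-0.0001, -0.0017,  0.0877]), np.float64(0.004524127358060908), np.float64(178.06))
```

move_arm(plan=[{"x":0,"y":-0.001,"z":0.02,"yaw":0,"fingers":1},{"x":0,"y":-0.001,"z":0.04,"yaw":0,"fingers":1},{"x":0,"y":-0.001,"z":0.06,"yaw":0,"fingers":1},{"x":0,"y":-0.001,"z":0.075,"yaw":0,"fingers":1},{"x":0,"y":-0.001,"z":0.082,"yaw":0,"fingers":1}])

```text
time: 6.2
eef_pos: [0.528, -0.091, 0.0628]
tcp_rot: [0.017, 1.0, 0.001, -0.001]
contact_force: [-0.2, 0.5, -1.2]
opening: 0.41
finger_force: 54.4
```

move_arm(plan=[{"x":0,"y":0,"z":0.002,"yaw":0,"fingers":1},{"x":0,"y":0,"z":0.004,"yaw":0,"fingers":1},{"x":0,"y":0,"z":0.004,"yaw":0,"fingers":1}])

```text
time: 6.5
eef_pos: [0.5297, -0.0926, 0.0612]
tcp_rot: [0.018, 1.0, -0.0, 0.001]
contact_force: [0.5, -0.4, -0.4]
opening: 0.409
finger_force: 54.4
```

move_arm(plan=[{"x":0,"y":0,"z":0.002,"yaw":0,"fingers":1},{"x":0,"y":0,"z":0.002,"yaw":0,"fingers":1}])

```text
time: 6.7
eef_pos: [0.5294, -0.0926, 0.0589]
tcp_rot: [0.018, 1.0, -0.0, 0.0]
contact_force: [-0.8, 0.8, -1.2]
opening: 0.414
finger_force: 54.4
```

move_arm(plan=[{"x":0,"y":0,"z":0.0015,"yaw":0,"fingers":1},{"x":0,"y":0,"z":0.0015,"yaw":0,"fingers":1}])

```text
time: 6.9
eef_pos: [0.5296, -0.0927, 0.0578]
tcp_rot: [0.018, 1.0, -0.0, 0.0]
contact_force: [-0.9, 0.2, 2.4]
opening: 0.416
finger_force: 54.5
```

move_arm(plan=[{"x":0,"y":0,"z":0,"yaw":0,"fingers":0.3},{"x":0,"y":0,"z":0,"yaw":0,"fingers":0.3},{"x":0,"y":0,"z":0,"yaw":0,"fingers":0.3},{"x":0,"y":0,"z":-0.03,"yaw":0,"fingers":0.3},{"x":0,"y":0,"z":-0.07,"yaw":0,"fingers":0.3}])

```text
time: 7.4
eef_pos: [0.527, -0.0917, 0.125]
tcp_rot: [0.018, 1.0, 0.001, -0.003]
contact_force: [1.2, -0.7, 0.8]
opening: 0.705
finger_force: 0.0
```

move_arm(plan=[{"x":0.02,"y":-0.03,"z":-0.02,"yaw":0.14,"fingers":0.3},{"x":0.03,"y":-0.07,"z":-0.04,"yaw":0.28,"fingers":0.3},{"x":0.03,"y":-0.11,"z":-0.04,"yaw":0.42,"fingers":0.3},{"x":0.03,"y":-0.15,"z":-0.04,"yaw":0.56,"fingers":0.3},{"x":0.03,"y":-0.19,"z":-0.04,"yaw":0.7,"fingers":0.3}])

```text
time: 7.9
eef_pos: [0.4922, -0.2829, 0.1675]
tcp_rot: [0.362, 0.932, -0.0, 0.001]
contact_force: [0.3, 0.3, 0.7]
opening: 0.703
finger_force: 0.0
```

move_arm(plan=[{"x":0,"y":0,"z":0,"yaw":0.14,"fingers":0.3},{"x":0,"y":0,"z":0,"yaw":0.28,"fingers":0.3},{"x":0,"y":0,"z":0,"yaw":0.42,"fingers":0.3},{"x":0,"y":0,"z":0,"yaw":0.56,"fingers":0.3},{"x":0,"y":0,"z":0,"yaw":0.7,"fingers":0.3}])

```text
time: 8.4
eef_pos: [0.4923, -0.2813, 0.1668]
tcp_rot: [0.66, 0.751, 0.0, -0.0]
contact_force: [-0.3, 0.5, 0.4]
opening: 0.705
finger_force: 0.0
```

```bash
python3 - <<'E'
from h import *
s,M,a=pose();print(s["eef_pos"],a,s["qpos"])
np.savez("v2.npz",T=cam("wrist",s)[1])
im=ctrl.read_camera("wrist");cv2.imwrite("pics/w4.png",im[:,:,::-1])
E
```

```text
[ 0.49226065 -0.28132853  0.16683728] 97.3931680662385 [-6.98125452e-01  7.53747184e-02  1.87279431e+00  2.03781810e-05
  1.19362228e+00 -8.27168093e-01]
```

View pics/w4.png

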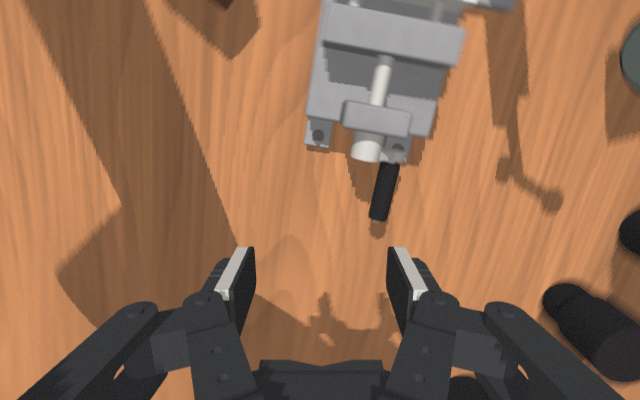

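The view shows the black sleeve from (388,163) to (379,220), with the hub at (367,150). I'll intersect its ray with the crank circle.

```bash
cat >> h.py <<'E'
O=np.array([.5285,-.096]);psi=np.radians(-2.2);ex=np.array([np.cos(psi),np.sin(psi)]);ey=np.array([-np.sin(psi),np.cos(psi)])
def w(x,y,z): return np.array([*(O+x*ex+y*ey),z])
def v(p): return np.array([(p[:2]-O)@ex,(p[:2]-O)@ey,p[2]])
E
python3 - <<'E'
from h import *
T=np.load("v2.npz")["T"];c=(np.array(ctrl.camera_model("wrist")["intrinsics"]),T)
im=cv2.imread("pics/w4.png");m=((im.max(2)<45)&(np.arange(640)[None]>360)&(np.arange(640)[None]<405)&(np.arange(400)[:,None]>160)&(np.arange(400)[:,None]<235)).astype(np.uint8)
print(cv2.minAreaRect(cv2.findNonZero(m)),m.sum())
(u0,v0),_,_=cv2.minAreaRect(cv2.findNonZero(m))
for th in np.arange(1.6,3.2,.1):
    z=.07+.035*np.cos(th);p=v(onplane(c,(u0,v0),z));print(round(th,1),p.round(4),round(p[0]-.035*np.sin(th),4))
for z in (.07,): print("hub",v(onplane(c,(367,152),z)), "sleeve dir",v(onplane(c,(388,163),.045)),v(onplane(c,(379,220),.045)))
E
```

```text
((383.53607177734375, 190.5967254638672), (18.609445571899414, 57.48887252807617), 13.240518569946289) 523
1.6 [ 0.0247 -0.1843  0.069 ] -0.0103
1.7 [ 0.0255 -0.1852  0.0655] -0.0092
1.8 [ 0.0263 -0.1861  0.062 ] -0.0078
1.9 [ 0.0271 -0.187   0.0587] -0.006
2.0 [ 0.0279 -0.1878  0.0554] -0.0039
2.1 [ 0.0287 -0.1887  0.0523] -0.0015
2.2 [ 0.0294 -0.1894  0.0494] 0.0011
2.3 [ 0.03   -0.1901  0.0467] 0.0039
2.4 [ 0.0306 -0.1908  0.0442] 0.007
2.5 [ 0.0312 -0.1914  0.042 ] 0.0102
2.6 [ 0.0317 -0.1919  0.04  ] 0.0136
2.7 [ 0.0321 -0.1923  0.0384] 0.0171
2.8 [ 0.0324 -0.1927  0.037 ] 0.0207
2.9 [ 0.0326 -0.1929  0.036 ] 0.0242
3.0 [ 0.0328 -0.1931  0.0354] 0.0278
3.1 [ 0.0329 -0.1932  0.035 ] 0.0314
hub [ 0.00376765 -0.15411465  0.07      ] sleeve dir [ 0.02866847 -0.16454162  0.045     ] [ 0.03265758 -0.21976666  0.045     ]
```

```bash
sed -i 's/^O=.*;ex=/O=np.array([.5288,-.0955]);psi=np.radians(-.9);ex=/' h.py; python3 - <<'E'
from h import *
print(shift([.5514,-.300,.1],89.1),shift([.5514,-.300,-.007],89.1))
E
```

```text
(array([-0.026 ,  0.0563,  0.0668]), np.float64(0.1411240193791221), np.float64(97.19)) (array([-0.026 ,  0.0563,  0.1738]), np.float64(0.1411240193791221), np.float64(97.19))
```

move_arm(plan=[{"x":-0.013,"y":0.028,"z":0.02,"yaw":0.07,"fingers":0.3},{"x":-0.026,"y":0.056,"z":0.05,"yaw":0.14,"fingers":0.3},{"x":-0.026,"y":0.056,"z":0.067,"yaw":0.14,"fingers":0.3},{"x":-0.026,"y":0.056,"z":0.067,"yaw":0.14,"fingers":0.3}])

```text
time: 8.85
eef_pos: [0.5492, -0.2978, 0.0957]
tcp_rot: [0.708, 0.706, -0.001, -0.004]
contact_force: [0.0, 0.5, -0.7]
opening: 0.7
finger_force: 0.0
```

```bash
python3 - <<'E'
from h import *
print(shift([.5514,-.300,-.007],89.1))
s,M,a=pose();c=cam("wrist",s);im=ctrl.read_camera("wrist")[:,:,::-1];cv2.imwrite("pics/w5.png",im)
print("expected sleeve ends",project(c,[.5514+.0004,-.26,.046]),project(c,[.5514-.0004,-.315,.046]))
for r in (120,140,160,180,200,210,220,230): print(r,[int(i) for i in np.where(im[r,250:400].max(1)<45)[0][[0,-1]]+250] if (im[r,250:400].max(1)<45).any() else None)
E
```

```text
(array([-0.0027,  0.0028,  0.1027]), np.float64(0.013177174443831034), np.float64(89.85))
expected sleeve ends [324.7986053  148.02989664] [323.59581487 223.80312283]
120 None
140 None
160 [312, 336]
180 [312, 336]
200 [312, 335]
210 [312, 334]
220 [311, 334]
230 None
```

move_arm(plan=[{"x":-0.002,"y":0.001,"z":0.03,"yaw":0,"fingers":0.3},{"x":-0.002,"y":0.001,"z":0.06,"yaw":0,"fingers":0.3},{"x":-0.002,"y":0.001,"z":0.085,"yaw":0,"fingers":0.3},{"x":-0.002,"y":0.001,"z":0.102,"yaw":0,"fingers":0.3},{"x":-0.002,"y":0.001,"z":0.102,"yaw":0,"fingers":0.3}])

```text
time: 9.4
eef_pos: [0.5508, -0.3006, -0.0033]
tcp_rot: [0.709, 0.705, -0.0, -0.002]
contact_force: [0.1, 0.4, 0.0]
opening: 0.699
finger_force: 0.0
```

move_arm(plan=[{"x":0,"y":0,"z":0,"yaw":0,"fingers":1},{"x":0,"y":0,"z":0,"yaw":0,"fingers":1},{"x":0,"y":0,"z":0,"yaw":0,"fingers":1},{"x":0,"y":0,"z":0,"yaw":0,"fingers":1},{"x":0,"y":0,"z":0,"yaw":0,"fingers":1}], force=30)

```text
time: 9.9
eef_pos: [0.5523, -0.3025, -0.0004]
tcp_rot: [0.709, 0.705, -0.001, 0.0]
contact_force: [-6.1, -1.0, 5.9]
opening: 0.198
finger_force: 29.3
```

```bash
python3 - <<'E'
from h import *
s,M,a=pose();print(s["eef_pos"],a,s["opening"],s["contact_force"],v(s["eef_pos"]))
E
```

```text
[ 5.52261427e-01 -3.02480070e-01 -4.17716203e-04] 89.72302480806277 0.19809542136322641 [-6.11469576 -0.9885168   5.94890627] [ 0.02670963 -0.20658602 -0.00041772]
```

```bash
python3 - <<'E'
import numpy as np
th=2.33
for st in ([.4]*5,[.45]*5,[.45]*5,[.45]*5):
    t0=th
    for s in st:
        th+=s;print(round(th,2),(.035*np.array([np.sin(th)-np.sin(t0),-np.cos(th)+np.cos(t0)])).round(4),end="; ")
    print()
E
```

```text
2.73 [-0.0114  0.008 ]; 3.13 [-0.025   0.0109]; 3.53 [-0.0386  0.0083]; 3.93 [-0.0502  0.0006]; 4.33 [-0.0579 -0.011 ]; 
4.78 [-0.0024 -0.0154]; 5.23 [ 0.0021 -0.0304]; 5.68 [ 0.0126 -0.0419]; 6.13 [ 0.0271 -0.0476]; 6.58 [ 0.0427 -0.0465]; 
7.03 [0.0135 0.0078]; 7.48 [0.0223 0.0207]; 7.93 [0.0247 0.0361]; 8.38 [0.02  0.051]; 8.83 [0.0094 0.0625]; 
9.28 [-0.0146  0.0056]; 9.73 [-0.0301  0.0044]; 10.18 [-0.0436 -0.0035]; 10.63 [-0.0523 -0.0165]; 11.08 [-0.0545 -0.0319];
```

move_arm(plan=[{"x":0,"y":-0.0114,"z":0.008,"yaw":0,"fingers":1},{"x":0,"y":-0.025,"z":0.0109,"yaw":0,"fingers":1},{"x":0,"y":-0.0386,"z":0.0083,"yaw":0,"fingers":1},{"x":0,"y":-0.0502,"z":0.0006,"yaw":0,"fingers":1},{"x":0,"y":-0.0579,"z":-0.011,"yaw":0,"fingers":1}], force=40)

```text
time: 10.4
eef_pos: [0.4907, -0.3006, 0.0058]
tcp_rot: [0.709, 0.705, -0.001, -0.003]
contact_force: [-3.7, -2.2, -4.5]
opening: 0.193
finger_force: 40.9
```

```bash
python3 - <<'E'
from h import *
s,M,a=pose();print(s["eef_pos"],a,s["opening"],s["contact_force"])
c=cam("wrist",s);im=ctrl.read_camera("wrist")[:,:,::-1];cv2.imwrite("pics/w6.png",im)
E
```

```text
[ 0.49071618 -0.30055503  0.0058212 ] 89.7182721527684 0.19339660948323392 [-3.7322021  -2.23914742 -4.48492196]
```

move_arm(plan=[{"x":0,"y":-0.0024,"z":-0.0154,"yaw":0,"fingers":1},{"x":0,"y":0.0021,"z":-0.0304,"yaw":0,"fingers":1},{"x":0,"y":0.0126,"z":-0.0419,"yaw":0,"fingers":1},{"x":0,"y":0.0271,"z":-0.0476,"yaw":0,"fingers":1},{"x":0,"y":0.0427,"z":-0.0465,"yaw":0,"fingers":1}])

```text
time: 10.95
eef_pos: [0.5348, -0.3018, 0.0531]
tcp_rot: [0.709, 0.706, -0.002, -0.002]
contact_force: [-7.1, -8.5, -14.3]
opening: 0.192
finger_force: 40.1
```

move_arm(plan=[{"x":0,"y":0.0135,"z":0.0078,"yaw":0,"fingers":1},{"x":0,"y":0.0223,"z":0.0207,"yaw":0,"fingers":1},{"x":0,"y":0.0247,"z":0.0361,"yaw":0,"fingers":1},{"x":0,"y":0.02,"z":0.051,"yaw":0,"fingers":1},{"x":0,"y":0.0094,"z":0.0625,"yaw":0,"fingers":1}])

```text
time: 11.45
eef_pos: [0.5464, -0.3023, -0.0071]
tcp_rot: [0.709, 0.705, -0.0, 0.0]
contact_force: [-3.7, 0.3, 8.9]
opening: 0.192
finger_force: 42.5
```

move_arm(plan=[{"x":0,"y":-0.0146,"z":0.0056,"yaw":0,"fingers":1},{"x":0,"y":-0.0301,"z":0.0044,"yaw":0,"fingers":1},{"x":0,"y":-0.0436,"z":-0.0035,"yaw":0,"fingers":1},{"x":0,"y":-0.0523,"z":-0.0165,"yaw":0,"fingers":1},{"x":0,"y":-0.0545,"z":-0.0319,"yaw":0,"fingers":1}])

```text
time: 11.95
eef_pos: [0.4879, -0.3005, 0.0221]
tcp_rot: [0.709, 0.705, -0.002, -0.003]
contact_force: [-2.4, -1.2, -4.5]
opening: 0.196
finger_force: 41.4
```

move_arm(plan=[{"x":0,"y":0.001,"z":-0.006,"yaw":0,"fingers":1},{"x":0,"y":0.001,"z":-0.006,"yaw":0,"fingers":1}])

```text
time: 12.15
eef_pos: [0.4901, -0.3006, 0.0307]
tcp_rot: [0.709, 0.706, -0.002, -0.003]
contact_force: [-10.0, -0.2, 4.2]
opening: 0.192
finger_force: 42.1
```

```bash
python3 - <<'E'
from h import *
s,M,a=pose();print(s["eef_pos"],a,s["opening"],s["contact_force"])
c=cam("wrist",s);im=ctrl.read_camera("wrist")[:,:,::-1]
t=ctrl.read_camera("scene")[:,:,::-1];p=ctrl.read_camera("top")[:,:,::-1]
np.savez("v7.npz",T=c[1]);cv2.imwrite("pics/w7.png",im);cv2.imwrite("pics/t7.png",p)
q=[cv2.resize(p[140:230,360:480],(400,300),interpolation=cv2.INTER_CUBIC),cv2.resize(t[165:285,145:305],(400,300),interpolation=cv2.INTER_CUBIC)]
cv2.imwrite("pics/m7.png",np.vstack([np.hstack(q),np.hstack([cv2.resize(im[0:200],(640,200)),np.zeros((200,160,3),np.uint8)])]))
E
```

```text
[ 0.49008477 -0.30059218  0.03066727] 89.75566874808781 0.1918222451291039 [-10.04561037  -0.18604034   4.2271155 ]
```

View pics/m7.png

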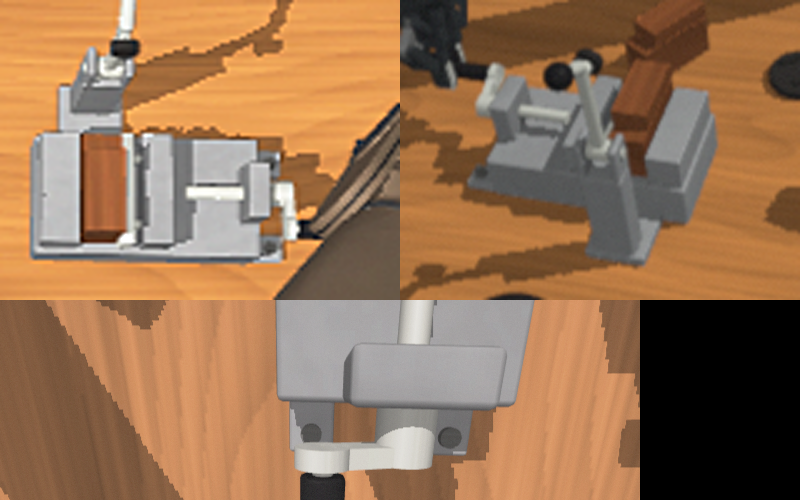

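The top and scene crops show the block clamped against the fixed jaw, with the pad partly pushed back and a gap of about 6 to 8 mm behind it (top crop cols 137-145). The crank handle is on the -x side. I'll release the sleeve and fit the lever angle from the black ball in both views.

move_arm(plan=[{"x":0,"y":0,"z":0,"yaw":0,"fingers":0.35},{"x":0,"y":0,"z":0,"yaw":0,"fingers":0.35},{"x":0,"y":0,"z":0,"yaw":0,"fingers":0.35},{"x":-0.005,"y":0,"z":-0.03,"yaw":0,"fingers":0.35},{"x":-0.01,"y":0,"z":-0.08,"yaw":0,"fingers":0.35}])

```text
time: 12.8
eef_pos: [0.4909, -0.3088, 0.1073]
tcp_rot: [0.709, 0.705, 0.0, -0.004]
contact_force: [1.5, -0.9, 1.2]
opening: 0.649
finger_force: 0.0
```

```bash
python3 - <<'E'
from h import *
sc,tp=cam("scene"),cam("top")
def ball(f): return w(.095-.130*np.cos(f)+.035*np.sin(f),.014,.14+.13*np.sin(f)+.035*np.cos(f))
def foot(f): return w(.095-.095*np.cos(f)-.02*np.sin(f),.014,.14+.095*np.sin(f)-.02*np.cos(f))
for f in (1.45,1.5,1.55,1.6,1.65,1.7): print(f,project(tp,ball(f)).round(1),project(sc,ball(f)).round(1),"foot",project(tp,foot(f)).round(1),project(sc,foot(f)).round(1),ball(f).round(3))
for n in ("top","scene"):
    im=cv2.imread(f"pics/{n}0.png");m=(im.max(2)<50).astype(np.uint8);x0,y0,x1,y1=dict(top=(380,100,415,165),scene=(195,175,240,210))[n]
    k,l,st,ce=cv2.connectedComponentsWithStats(m[y0:y1,x0:x1])
    for i in range(1,k): print(n,st[i],(ce[i]+[x0,y0]).round(1))
print(ctrl.get_state()["eef_pos"])
E
```

```text
1.45 [398.6 139.3] [212.9 184.8] foot [396.5 162.3] [224.3 183.7] [ 0.643 -0.083  0.273]
1.5 [398.4 137. ] [211.8 187.4] foot [396.6 160.4] [223.5 184.6] [ 0.65  -0.083  0.272]
1.55 [398.3 134.7] [210.7 190.2] foot [396.6 158.6] [222.7 185.7] [ 0.656 -0.084  0.271]
1.6 [398.2 132.6] [209.7 193.1] foot [396.6 156.8] [221.8 186.8] [ 0.663 -0.084  0.269]
1.65 [398.  130.5] [208.7 196.1] foot [396.7 155. ] [221.  188.1] [ 0.669 -0.084  0.267]
1.7 [397.8 128.5] [207.8 199.2] foot [396.7 153.2] [220.2 189.4] [ 0.675 -0.084  0.264]
top [  0   0  35  36 703] [396.3 112.9]
top [14 52  7  5 23] [397.2 154.2]
scene [21 10  9  9 34] [221.1 188.5]
scene [ 8 15 11 11 91] [208.  195.3]
[ 0.49088861 -0.30883424  0.1072511 ]
```

move_arm(plan=[{"x":0,"y":0,"z":-0.045,"yaw":-0.14,"fingers":0.35},{"x":0,"y":0,"z":-0.09,"yaw":-0.28,"fingers":0.35},{"x":0,"y":0,"z":-0.135,"yaw":-0.42,"fingers":0.35},{"x":0.02,"y":0.01,"z":-0.173,"yaw":-0.56,"fingers":0.35},{"x":0.05,"y":0.03,"z":-0.173,"yaw":-0.7,"fingers":0.35}])

```text
time: 13.3
eef_pos: [0.526, -0.2638, 0.2925]
tcp_rot: [0.423, 0.906, -0.001, 0.007]
contact_force: [0.9, 0.2, -0.5]
opening: 0.649
finger_force: 0.0
```

move_arm(plan=[{"x":0,"y":0,"z":0,"yaw":-0.14,"fingers":0.35},{"x":0,"y":0,"z":0,"yaw":-0.28,"fingers":0.35},{"x":0,"y":0,"z":0,"yaw":-0.42,"fingers":0.35},{"x":0,"y":0,"z":0,"yaw":-0.56,"fingers":0.35},{"x":0,"y":0,"z":0,"yaw":-0.7,"fingers":0.35}])

```text
time: 13.8
eef_pos: [0.5237, -0.261, 0.2838]
tcp_rot: [0.085, 0.996, 0.0, 0.001]
contact_force: [0.4, 0.5, 0.3]
opening: 0.647
finger_force: 0.0
```

```bash
python3 - <<'E'
from h import *
print(ctrl.get_state()["eef_pos"],shift([.668,-.084,.28],179.1))
E
```

```text
[ 0.52372731 -0.26104727  0.28375024] (array([-0.1124,  0.1988,  0.0039]), np.float64(-0.15363028446043234), np.float64(170.3))
```

move_arm(plan=[{"x":-0.022,"y":0.04,"z":0,"yaw":-0.08,"fingers":0.35},{"x":-0.045,"y":0.08,"z":0,"yaw":-0.154,"fingers":0.35},{"x":-0.067,"y":0.12,"z":0,"yaw":-0.154,"fingers":0.35},{"x":-0.09,"y":0.16,"z":0,"yaw":-0.154,"fingers":0.35},{"x":-0.1124,"y":0.199,"z":0,"yaw":-0.154,"fingers":0.35}])

```text
time: 14.3
eef_pos: [0.6701, -0.0831, 0.2839]
tcp_rot: [0.011, 1.0, 0.0, 0.001]
contact_force: [1.2, 0.5, 0.1]
opening: 0.651
finger_force: 0.0
```

move_arm(plan=[{"x":0,"y":0,"z":0,"yaw":0,"fingers":0.35},{"x":0,"y":0,"z":0,"yaw":0,"fingers":0.35}])

```text
time: 14.5
eef_pos: [0.6693, -0.0837, 0.2832]
tcp_rot: [0.01, 1.0, 0.0, -0.0]
contact_force: [-0.5, -0.5, -0.2]
opening: 0.653
finger_force: 0.0
```

```bash
python3 - <<'E'
from h import *
s,M,a=pose();print(s["eef_pos"],shift([.668,-.084,.214],179.1))
c=cam("wrist",s);im=ctrl.read_camera("wrist")[:,:,::-1];cv2.imwrite("pics/w8.png",im)
print("ball",project(c,[.668,-.084,.267]),"r",337*.012/(s["eef_pos"][2]+.177-.267))
m=(im.max(2)<50).astype(np.uint8);k,l,st,ce=cv2.connectedComponentsWithStats(m)
for i in range(1,k):
    if st[i][4]>60: print(st[i],ce[i].round(1))
E
```

```text
[ 0.66926688 -0.08373514  0.28317825] (array([ 0.0012, -0.0003,  0.0692]), np.float64(-0.0035333790691034184), np.float64(178.9))
ball [321.37208706 217.44034198] r 20.93403403009823
[300 115  34  15 120] [310.4 119.5]
[  0 173  14  41 394] [  5.1 194.3]
[ 240  198  127  140 5117] [298.4 263.5]
[  40  223   89   70 3967] [ 83.8 257.1]
[ 382  246   24   90 1081] [392.  287.6]
[241 252  14  29  66] [247.  266.2]
[   22   256   398   144 17707] [197.1 353.8]
[221 257  15  11  70] [227.9 262.8]
[207 275  19  16 122] [217.3 282.2]
[416 281  19  18  78] [425.2 288.8]
[403 300  47  34 284] [418.2 319.3]
[478 300  16  13  80] [485.8 305.7]
[ 450  306  117   94 2991] [504.3 364.4]
[431 334  13  13  76] [438.1 339.2]
[421 388  17  12  91] [429.7 394.9]
```

View pics/w8.png

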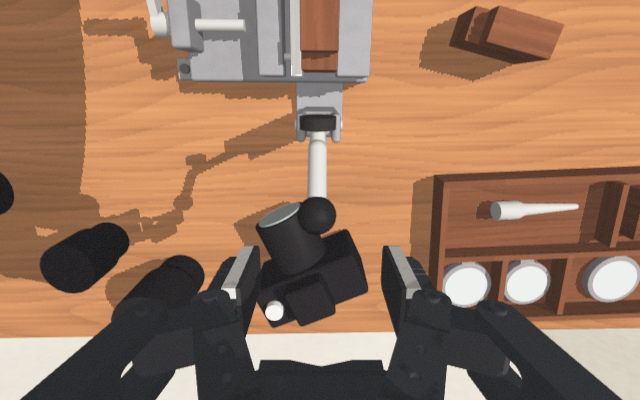

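The wrist view (last picture) shows the ball at (318,216), centred between the open fingers, with the rod running up to the pivot at (318,122). The block is clamped at (320,35). The ball is where predicted, within about 1 mm, so I'll descend and pinch it.

move_arm(plan=[{"x":0.001,"y":-0.001,"z":0.02,"yaw":0,"fingers":0.35},{"x":0.001,"y":-0.001,"z":0.045,"yaw":0,"fingers":0.35},{"x":0.001,"y":-0.001,"z":0.069,"yaw":0,"fingers":0.35},{"x":0.001,"y":-0.001,"z":0.069,"yaw":0,"fingers":0.35},{"x":0.001,"y":-0.001,"z":0.069,"yaw":0,"fingers":0.35}], force=30)

```text
time: 15.05
eef_pos: [0.6672, -0.0871, 0.2149]
tcp_rot: [0.012, 1.0, 0.0, -0.0]
contact_force: [0.3, -0.9, 0.1]
opening: 0.648
finger_force: 0.0
```

move_arm(plan=[{"x":0,"y":0,"z":0,"yaw":0,"fingers":1},{"x":0,"y":0,"z":0,"yaw":0,"fingers":1},{"x":0,"y":0,"z":0,"yaw":0,"fingers":1},{"x":0,"y":0,"z":0,"yaw":0,"fingers":1}])

```text
time: 15.45
eef_pos: [0.6688, -0.0861, 0.2171]
tcp_rot: [0.011, 1.0, -0.0, 0.002]
contact_force: [1.0, 0.6, 5.4]
opening: 0.258
finger_force: 29.3
```

```bash
python3 - <<'E'
from h import *
s,M,a=pose();print(s["eef_pos"],a)
b=lambda f:np.array([-.130*np.cos(f)+.035*np.sin(f),.13*np.sin(f)+.035*np.cos(f)])
f=1.64
for st in ([.14]*5,[.16]*5,[.02]*7):
    f0=f
    for d in st: f-=d;e=b(f)-b(f0);print(round(f,2),"x",round(-e[0],4),"z",round(-e[1],4),end="; ")
    print()
E
```

```text
[ 0.66882862 -0.08611271  0.21708658] 178.7561911502738
1.5 x 0.0182 z -0.0049; 1.36 x 0.0369 z -0.0072; 1.22 x 0.0557 z -0.0068; 1.08 x 0.0743 z -0.0039; 0.94 x 0.0923 z 0.0016; 
0.78 x 0.0194 z 0.0093; 0.62 x 0.0371 z 0.0216; 0.46 x 0.0525 z 0.0366; 0.3 x 0.0654 z 0.0538; 0.14 x 0.0754 z 0.0728; 
0.12 x 0.001 z 0.0025; 0.1 x 0.002 z 0.005; 0.08 x 0.0029 z 0.0075; 0.06 x 0.0038 z 0.0101; 0.04 x 0.0047 z 0.0126; 0.02 x 0.0054 z 0.0152; -0.0 x 0.0062 z 0.0178;
```

Opening 0.258 is 22 mm, so the ball is held.

move_arm(plan=[{"x":0.0182,"y":0,"z":-0.0049,"yaw":0,"fingers":1},{"x":0.0369,"y":0,"z":-0.0072,"yaw":0,"fingers":1},{"x":0.0557,"y":0,"z":-0.0068,"yaw":0,"fingers":1},{"x":0.0743,"y":0,"z":-0.0039,"yaw":0,"fingers":1},{"x":0.0923,"y":0,"z":0.0016,"yaw":0,"fingers":1}], force=40)

```text
time: 15.95
eef_pos: [0.5764, -0.0835, 0.2152]
tcp_rot: [0.011, 1.0, 0.0, 0.003]
contact_force: [1.4, 1.9, 2.8]
opening: 0.256
finger_force: 40.1
```

move_arm(plan=[{"x":0.0194,"y":0,"z":0.0093,"yaw":0,"fingers":1},{"x":0.0371,"y":0,"z":0.0216,"yaw":0,"fingers":1},{"x":0.0525,"y":0,"z":0.0366,"yaw":0,"fingers":1},{"x":0.0654,"y":0,"z":0.0538,"yaw":0,"fingers":1},{"x":0.0754,"y":0,"z":0.0728,"yaw":0,"fingers":1}])

```text
time: 16.45
eef_pos: [0.4992, -0.0813, 0.1407]
tcp_rot: [0.011, 1.0, 0.001, 0.0]
contact_force: [2.3, 3.4, 0.1]
opening: 0.254
finger_force: 43.0
```

move_arm(plan=[{"x":0.002,"y":0,"z":0.005,"yaw":0,"fingers":1},{"x":0.003,"y":0,"z":0.0075,"yaw":0,"fingers":1},{"x":0.004,"y":0,"z":0.01,"yaw":0,"fingers":1},{"x":0.004,"y":0,"z":0.01,"yaw":0,"fingers":1}])

```text
time: 16.85
eef_pos: [0.4946, -0.0811, 0.13]
tcp_rot: [0.011, 1.0, 0.001, -0.003]
contact_force: [-6.0, 3.6, 1.7]
opening: 0.252
finger_force: 43.3
```

move_arm(plan=[{"x":0.001,"y":0,"z":0.003,"yaw":0,"fingers":1},{"x":0.002,"y":0,"z":0.005,"yaw":0,"fingers":1},{"x":0.002,"y":0,"z":0.005,"yaw":0,"fingers":1}])

```text
time: 17.15
eef_pos: [0.4935, -0.0811, 0.1253]
tcp_rot: [0.011, 1.0, 0.001, -0.001]
contact_force: [-3.6, 3.4, 0.7]
opening: 0.252
finger_force: 43.3
```

move_arm(plan=[{"x":0.0005,"y":0,"z":0.0025,"yaw":0,"fingers":1},{"x":0.0005,"y":0,"z":0.0025,"yaw":0,"fingers":1}])

```text
time: 17.35
eef_pos: [0.4929, -0.0811, 0.1228]
tcp_rot: [0.011, 1.0, 0.001, -0.001]
contact_force: [-4.0, 4.1, 0.8]
opening: 0.25
finger_force: 43.4
```

move_arm(plan=[{"x":0.0005,"y":0,"z":0.0015,"yaw":0,"fingers":1},{"x":0.0005,"y":0,"z":0.0025,"yaw":0,"fingers":1}])

```text
time: 17.55
eef_pos: [0.4925, -0.0811, 0.1207]
tcp_rot: [0.011, 1.0, 0.001, -0.001]
contact_force: [-5.0, 5.0, 2.2]
opening: 0.25
finger_force: 43.4
```

move_arm(plan=[{"x":0,"y":0,"z":0.001,"yaw":0,"fingers":1},{"x":0,"y":0,"z":0.002,"yaw":0,"fingers":1}])

```text
time: 17.75
eef_pos: [0.4923, -0.0811, 0.1186]
tcp_rot: [0.011, 1.0, 0.001, -0.002]
contact_force: [-5.6, 4.1, 2.5]
opening: 0.25
finger_force: 43.5
```

move_arm(plan=[{"x":0,"y":0,"z":0.0015,"yaw":0,"fingers":1},{"x":0,"y":0,"z":0.003,"yaw":0,"fingers":1}])

```text
time: 17.95
eef_pos: [0.4922, -0.0811, 0.1181]
tcp_rot: [0.01, 1.0, 0.001, -0.003]
contact_force: [-13.2, 6.8, 19.1]
opening: 0.249
finger_force: 44.6
```

move_arm(plan=[{"x":0,"y":0,"z":0.0015,"yaw":0,"fingers":1},{"x":0,"y":0,"z":0.003,"yaw":0,"fingers":1}])

```text
time: 18.15
eef_pos: [0.4929, -0.0811, 0.1174]
tcp_rot: [0.011, 1.0, 0.001, -0.002]
contact_force: [-15.7, 8.6, 28.9]
opening: 0.253
finger_force: 45.7
```

move_arm(plan=[{"x":0,"y":0,"z":0,"yaw":0,"fingers":0.4},{"x":0,"y":0,"z":0,"yaw":0,"fingers":0.4},{"x":0,"y":0,"z":0,"yaw":0,"fingers":0.4},{"x":0,"y":0,"z":-0.03,"yaw":0,"fingers":0.4},{"x":0,"y":0,"z":-0.075,"yaw":0,"fingers":0.4}])

```text
time: 18.65
eef_pos: [0.4906, -0.0816, 0.1841]
tcp_rot: [0.011, 1.0, 0.001, -0.004]
contact_force: [0.5, 0.0, -1.0]
opening: 0.601
finger_force: 0.0
```

```bash
python3 - <<'E'
from h import *
s,M,a=pose();print(s["eef_pos"],s["contact_force"])
b=lambda f:w(.095-.130*np.cos(f)+.035*np.sin(f),.014,.14+.13*np.sin(f)+.035*np.cos(f))
im=ctrl.read_camera("wrist")[:,:,::-1];c=cam("wrist",s);cv2.imwrite("pics/w9.png",im)
ims=ctrl.read_camera("scene")[:,:,::-1];cv2.imwrite("pics/s9.png",ims);sc=cam("scene")
for f in (-.05,0,.05,.1): print(f,project(c,b(f)).round(1),project(sc,b(f)).round(1))
for n,i,(u,vv),r in(("w",im,project(c,b(0)),40),("s",ims,project(sc,b(0)),16)):
    u,vv=int(u),int(vv);m=(i[vv-r:vv+r,u-r:u+r].max(2)<50).astype(np.uint8)
    k,l,st,ce=cv2.connectedComponentsWithStats(m)
    for j in range(1,k):
        if st[j][4]>15: print(n,st[j]+[u-r,vv-r,0,0,0],(ce[j]+[u-r,vv-r]).round(1))
E
```

```text
[ 0.49058124 -0.08163474  0.18414799] [ 0.50956884  0.04239129 -0.95988892]
-0.05 [323.  222.7] [242.2 175.9]
0 [323.1 229.2] [241.7 174.2]
0.05 [323.2 236.5] [241.1 172.7]
0.1 [323.3 244.7] [240.5 171.2]
w [302 217  39  42 983] [320.  234.4]
s [238 171   9   8  59] [241.7 174.8]
```

Scene ball row 174.8 puts the lever within about 0.03 rad of 0. As a check, I'll press the ball once from above with shut fingers and then lift straight off.

move_arm(plan=[{"x":-0.003,"y":0,"z":-0.005,"yaw":0,"fingers":1},{"x":-0.003,"y":0,"z":-0.005,"yaw":0,"fingers":1},{"x":-0.003,"y":0,"z":-0.005,"yaw":0,"fingers":1},{"x":-0.003,"y":0,"z":0.015,"yaw":0,"fingers":1},{"x":-0.003,"y":0,"z":0.028,"yaw":0,"fingers":1}])

```text
time: 19.25
eef_pos: [0.4949, -0.0819, 0.1569]
tcp_rot: [0.011, 1.0, 0.001, -0.002]
contact_force: [-0.2, -0.6, -0.7]
opening: -0.001
finger_force: 0.0
```

move_arm(plan=[{"x":0,"y":0,"z":0.002,"yaw":0,"fingers":1},{"x":0,"y":0,"z":0.004,"yaw":0,"fingers":1}])

```text
time: 19.45
eef_pos: [0.4955, -0.0821, 0.1543]
tcp_rot: [0.011, 1.0, 0.0, -0.001]
contact_force: [0.5, -0.4, -0.6]
opening: 0.0
finger_force: 0.0
```

move_arm(plan=[{"x":0,"y":0,"z":0.002,"yaw":0,"fingers":1},{"x":0,"y":0,"z":0.003,"yaw":0,"fingers":1}])

```text
time: 19.65
eef_pos: [0.4964, -0.0824, 0.1527]
tcp_rot: [0.011, 1.0, -0.0, 0.0]
contact_force: [0.8, 0.2, 0.4]
opening: 0.001
finger_force: 0.0
```

move_arm(plan=[{"x":0,"y":0,"z":0.0015,"yaw":0,"fingers":1},{"x":0,"y":0,"z":0.003,"yaw":0,"fingers":1}])

```text
time: 19.85
eef_pos: [0.4965, -0.0825, 0.1507]
tcp_rot: [0.011, 1.0, -0.0, 0.0]
contact_force: [-2.8, -0.4, 8.5]
opening: 0.002
finger_force: 4.5
```

move_arm(plan=[{"x":0,"y":0,"z":0.0015,"yaw":0,"fingers":1},{"x":0,"y":0,"z":0.002,"yaw":0,"fingers":1}])

```text
time: 20.05
eef_pos: [0.4966, -0.0825, 0.1506]
tcp_rot: [0.011, 1.0, -0.0, 0.0]
contact_force: [-6.0, 1.9, 13.8]
opening: -0.001
finger_force: 6.7
```

move_arm(plan=[{"x":0,"y":0,"z":0.0015,"yaw":0,"fingers":1},{"x":0,"y":0,"z":0.002,"yaw":0,"fingers":1}])

```text
time: 20.25
eef_pos: [0.4966, -0.0825, 0.1504]
tcp_rot: [0.011, 1.0, -0.0, 0.0]
contact_force: [-9.2, 3.9, 20.4]
opening: 0.002
finger_force: 10.2
```

The ball doesn't give under 20 N, so the foot is seated on the block. I'll lift off and hand in.

move_arm(plan=[{"x":0,"y":0,"z":-0.006,"yaw":0,"fingers":1},{"x":0,"y":0,"z":-0.02,"yaw":0,"fingers":1},{"x":0,"y":0,"z":-0.05,"yaw":0,"fingers":1},{"x":0,"y":0,"z":-0.08,"yaw":0,"fingers":1},{"x":0,"y":0,"z":-0.08,"yaw":0,"fingers":1}])

```text
time: 20.75
eef_pos: [0.4988, -0.0833, 0.231]
tcp_rot: [0.011, 1.0, -0.002, 0.005]
contact_force: [-0.1, 0.1, 0.8]
opening: -0.004
finger_force: 0.0
```

```bash
python3 - <<'E'
from h import *
print(ctrl.get_state()["eef_pos"],ctrl.get_state()["contact_force"]);print(ctrl.sign_off())
E
```

```text
[ 0.49880288 -0.0833467   0.2309941 ] [-0.10310592  0.11318665  0.82452247]
the job is handed in; nothing more can be done
None
```

I handed the job in at about 21 s (no verdict came back): the block is clamped upright against the fixed jaw, the pad is about halfway back (8 mm, estimated from the crank angle), and the lever is down with its foot on the block.

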